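# Fetch the console lamp bar out of the flight case

### The job

Lift the carry caddy off the flight case by its handle and set it down upright, without dropping it, in the middle of the cork mat, then let go of it. Then take the console lamp bar out of the case: it is longer than the opening, so shift it lengthwise under one end lip, tilt its other end up through the opening and draw it out slantwise. Finish while still holding the bar still in the gripper, with all of it at least a hand's breadth (about 80 mm) above the top of the case and touching nothing else; leave the caddy on the mat and do not disturb the other things on the desk.

Things in the scene. Friction and masses are not known exactly. Their poses are not given: they have to be found in the camera images.
- case: Black flight case fixed to the desk, 282 (x) by 132 (y) mm outside, 70 mm tall. Origin: centre of its underside; x along its length, z up. Walls 6 mm; inside 270 (x) by 120 (y) mm, inner floor 8 mm above the desk. Two rubber ribs 10 mm wide lie across the floor at x = -60 and +60 mm, tops 22 mm above the desk; the lamp bar rests on them.
- opening (a point): Centre of the case's opening, in the plane of its top, 70 mm above the desk; axes as the case's. At each end an aluminium lip 4 mm thick (66 to 70 mm above the desk) covers 45 mm of the inside, so the opening is 180 mm (x) by 120 mm (y).
- caddy_handle (a point): Centre of the handle of a loose grey caddy (0.35 to 0.65 kg, its stock fixed in it): a trough 230 (x) by 90 (y) by 45 mm tall, an upright strut at each end, between them a straight wooden bar along x, 16 mm wide, 18 mm tall. The point is 118 mm above the underside; z up. At first the caddy stands on the case's two end lips (underside 70 mm above the desk), bridging the opening.
- mat: Thin cork mat fixed to the desk, 270 mm (x) by 150 mm (y), 3 mm thick. Origin at the centre of its underside; x along its length, z up. The caddy is to stand on it.
- bar_mid (a point): Centre of the console lamp bar (loose, 0.14 to 0.24 kg): straight aluminium bar with black end caps and a thin white strip on top, 210 mm long (x), 20 mm wide (y), 20 mm tall (z). At first it lies flat on the case's ribs, roughly along the case, centre 32 mm above the desk, both ends under the lips, below the caddy.
- bar_end_a (a point): Centre of the lamp bar's end face at its own +x end, 105 mm from its centre.
- bar_end_b (a point): Centre of the lamp bar's end face at its own -x end, 105 mm from its centre.
- socket: Bystander: brown bakelite lamp socket, 38 mm wide, 48 mm tall, standing on the desk (loose; origin under its centre). Leave alone.
- bulb: Bystander: small frosted bulb standing on its brass cap, 40 mm wide, 64 mm tall (loose; origin under its centre). Leave alone.
- knob: Bystander: pewter knob, 36 mm wide, 23 mm tall (loose; origin under its centre). Leave alone.
- ring: Bystander: steel connector ring, 52 mm wide, 14 mm tall (loose; origin under its centre). Leave alone.
- battery: Bystander: yellow plastic battery case, 75 x 52 x 22 mm (loose; origin under its centre). Leave alone.
- tape: Bystander: roll of grey cloth tape lying flat, 110 mm wide, 48 mm tall (loose; origin under its centre). Leave alone.
Things that resemble listed ones, but are neither listed nor needed, are in the scene too. Leave any red or yellow look-alike of the part that bears caddy_handle alone.

How it is judged:
By the outcome, as a careful person would: the job done as asked, in the order asked, and still so for the second after the job is handed in, while the arm keeps its last pose, push and grip.
It also fails if it takes over 62 s, if anything falls off the work surface, if the arm or the gripper's body presses on something with over 40 N, if the wrist force passes 120 N, or if a joint passes its speed limit or range.

### The arm

A 6-joint arm with a two-finger parallel gripper is mounted at the origin on the work surface. World frame = base frame: x ahead of the robot, y to its left, z up, the work surface at z = 0. Lengths are in m, angles in rad, forces in N, time in s.
With the tool pointing down it reaches from about 0.35 to 0.975 m from the base axis. Payload 7.1 kg.
Tool frame: the origin (TCP) lies midway between the tips of the shut fingers; the grasp point (between the pads) lies 19 mm behind it; z points along the fingers, y is the line along which they close (so a half turn about z gives the same grasp; the last joint's range is limited). The gripper opens to 88 mm and grips with 3 to 60 N. Pads are 20 mm wide; open, the fingers measure 115 mm over their backs; the gripper's body (75 mm by 178 mm) begins 61 mm behind the grasp point.
Start: joints at [1.324, 0.423, 1.63, -0, 1.089, -0.019], TCP at [0.141, 0.609, 0.223] pointing down, gripper open.
Joint ranges: [-3, 3], [-0.9, 2.11], [0.09, 2.58], [-1.31, 4.45], [0.11, 2.69], [-2.54, 2.54]. Speed limits (rad/s): [2.39, 2.39, 3.01, 3.14, 3.14, 3.14].

### API

Orientations are given as a unit quaternion [w, x, y, z].
In Python, from station import move_pose, movel, movej, command_gripper, wait, inverse_kinematics, read_camera, camera_info, MotionError, job_done, get_time, get_joint_pos, get_qvel, get_effort, get_tcp_pos, get_ee_rot, get_ft_force, get_ft_torque, get_grip_width, get_finger_force gives the robot as it stands. Calls block until the motion is done:
- move_pose(position, orientation): joint-space move of the TCP to a pose.
- movel(position, frame=None, v=0.15, until_force=None): straight line of the TCP; frame=None keeps the orientation; v is the mean speed in m/s. With until_force (N) it stops when the force on the tool has changed by that much, and returns True; else False.
- movej(angles): joint-space move.
- command_gripper(opening): opening from 0.0 (shut) to 1.0 (fully open); the grip force is fixed at half the most; returns when the fingers have stopped.
- wait(seconds).
- inverse_kinematics(position, orientation): joint angles nearest the present ones, or None.
- read_camera(name): name is "side" or "top" or "wrist"; returns the picture (480x640x3 uint8, red, green, blue); there is no depth.
- camera_info(name): a dict with "intrinsics" (3x3 intrinsics, pixels), "T" (4x4, takes a point from camera to world coordinates); the wrist camera has in their place "tool_from_camera" (4x4, takes a point from camera to tool coordinates, whose origin is the TCP and whose axes are the flange's). Camera axes: x right, y up, looking along -z (the intrinsics and any distortion apply to the point x, -y, -z); pixel columns grow to the right and rows downward; lengths in m; the calibration is good to about 2 mm. A picture is of the moment at which its call begins: read the wrist's pose just before it. camera_info takes no time and is no camera call.
A pose or a line that the arm cannot do raises MotionError and nothing moves.
- job_done(): hands the job in; it is judged then, once.
Readings, each from a call of its own:
- get_time(): time.
- get_joint_pos(): joint angles.
- get_qvel(): joint speeds.
- get_effort(): joint torques, N m.
- get_tcp_pos(): TCP position.
- get_ee_rot(): TCP orientation.
- get_ft_force(): force on the tool from outside, world axes, zero at the start.
- get_ft_torque(): the same for the moment, N m.
- get_grip_width(): opening from 0.0 (shut) to 1.0 (fully open).
- get_finger_force(): force on a finger pad.
Only numpy, scipy, OpenCV 4.12 (cv2) and the standard library are available. Lean on these libraries where they do the work, as an engineer would, in place of code of your own. Each camera call takes 0.05 s, during which the arm holds its last target. There are 200 camera calls.

## Working session

There is one attempt and no reset: what is moved stays moved. The work goes in short steps, each a Python script; the robot and the scene stay as the last script left them, time stands still between calls to the robot, and variables do not carry over. Pictures are saved under pics/ and viewed, at most 10 in all, crops included, and the job is handed in when it is done.

```bash
ls; mkdir -p pics
python3 - <<'E'
from station import *
import cv2,numpy as np
for n in ("top","side"):
    im=read_camera(n); cv2.imwrite(f"pics/{n}0.png",im[:,:,::-1]); i=camera_info(n); print(n,{k:np.round(v,4).tolist() if not isinstance(v,(str,dict)) else v for k,v in i.items()})
print(camera_info("wrist")); print(get_time(),get_ee_rot())
E
```

```text
pics
top {'intrinsics': [[503.2352, 0.0, 319.2146], [0.0, 503.2352, 246.3144], [0.0, 0.0, 1.0]], 'T': [[-0.0236, 0.9802, -0.1968, 0.213], [-0.9997, -0.0217, 0.0116, 0.0819], [0.0071, 0.197, 0.9804, 1.3468], [0.0, 0.0, 0.0, 1.0]]}
side {'intrinsics': [[622.0903, 0.0, 328.981], [0.0, 622.0903, 243.5783], [0.0, 0.0, 1.0]], 'T': [[0.9454, 0.2135, -0.2463, 0.0904], [-0.3258, 0.5929, -0.7365, -1.0676], [-0.0112, 0.7765, 0.63, 1.137], [0.0, 0.0, 0.0, 1.0]]}
{'intrinsics': array([[380.15259648,   0.        , 318.66862747],
       [  0.        , 380.15259648, 241.6091411 ],
       [  0.        ,   0.        ,   1.        ]]), 'tool_from_camera': array([[ 7.41421279e-05,  9.66266268e-01,  2.57545128e-01,
         6.94830236e-02],
       [ 9.99999683e-01, -2.75698217e-04,  7.46493573e-04,
         4.74668771e-04],
       [ 7.92316292e-04,  2.57544991e-01, -9.66265983e-01,
        -1.61109251e-01],
       [ 0.00000000e+00,  0.00000000e+00,  0.00000000e+00,
         1.00000000e+00]])}
0.1 [-8.64780843e-05  1.13650451e-01  9.93520527e-01 -7.28385797e-04]
```

View pics/top0.png

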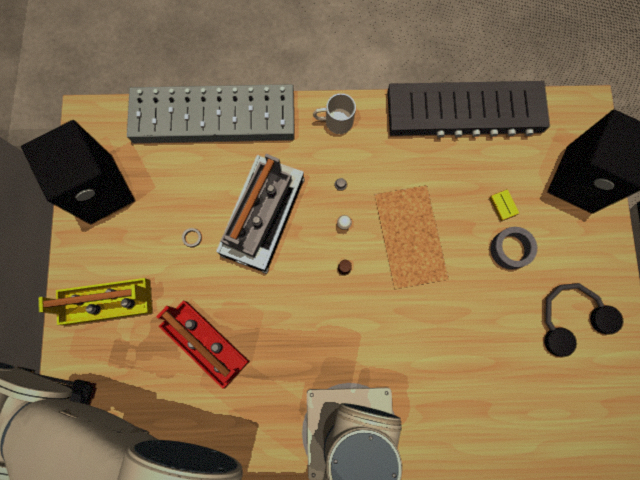

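View pics/side0.png

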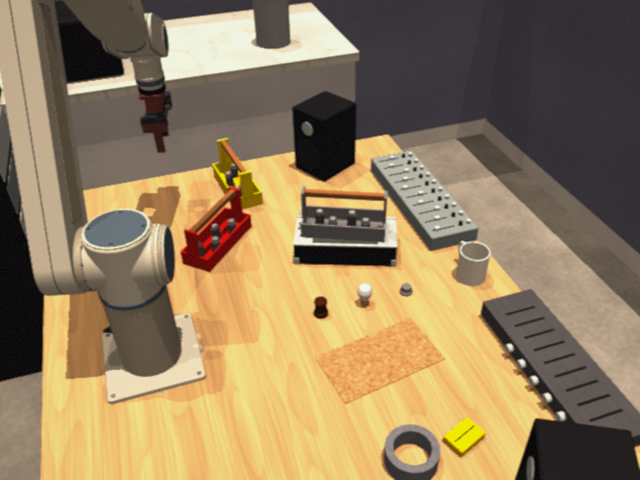

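The top view shows the grey caddy on the case at about (262,215), with its handle running from (232,240) to (270,165). The mat is at (412,237), and the socket (345,267), bulb (344,223) and knob (341,184) stand between the two. The side view agrees: caddy at (345,215), mat at (381,358). The red and yellow caddies are look-alikes.

```bash
cat > h.py <<'E'
from station import *
import cv2,numpy as np
from scipy.spatial.transform import Rotation as R
def cam(name,tool=None):
    i=camera_info(name)
    if name=="wrist":
        return i["intrinsics"],tool@i["tool_from_camera"]
    return i["intrinsics"],i["T"]
def rot():
    q=get_ee_rot(); return R.from_quat([q[1],q[2],q[3],q[0]])
def toolT():
    T=np.eye(4); T[:3,:3]=rot().as_matrix(); T[:3,3]=get_tcp_pos(); return T
def ray(c,uv):
    K,T=c; uv=np.atleast_2d(np.float64(uv))
    d=np.c_[(uv[:,0]-K[0,2])/K[0,0],-(uv[:,1]-K[1,2])/K[1,1],-np.ones(len(uv))]@T[:3,:3].T
    return T[:3,3],d
def onplane(c,uv,z):
    o,d=ray(c,uv); return o+d*((z-o[2])/d[:,2])[:,None]
def proj(c,P):
    K,T=c; p=(np.atleast_2d(P)-T[:3,3])@T[:3,:3]
    return np.c_[K[0,2]-K[0,0]*p[:,0]/p[:,2],K[1,2]+K[1,1]*p[:,1]/p[:,2]]
def tri(c1,u1,c2,u2):
    o1,d1=ray(c1,u1);o2,d2=ray(c2,u2);d1=d1[0];d2=d2[0]
    s=np.linalg.lstsq(np.c_[d1,-d2],o2-o1,rcond=None)[0]
    a=o1+s[0]*d1;b=o2+s[1]*d2; return (a+b)/2,np.linalg.norm(a-b)
def quat(m):
    q=(m if isinstance(m,R) else R.from_matrix(m)).as_quat(); return [q[3],q[0],q[1],q[2]]
def frame(z,y):  # tool z and closing axis y
    z=np.array(z,float);z/=np.linalg.norm(z);y=np.array(y,float);y-=z*(y@z);y/=np.linalg.norm(y)
    return np.c_[np.cross(y,z),y,z]
E
python3 - <<'E'
from h import *
top,side=cv2.imread("pics/top0.png"),cv2.imread("pics/side0.png")
ct,cs=cam("top"),cam("side")
def blob(im,lo,hi,box):
    x0,y0,x1,y1=box; m=np.zeros(im.shape[:2],np.uint8)
    m[y0:y1,x0:x1]=cv2.inRange(cv2.cvtColor(im,cv2.COLOR_BGR2HSV)[y0:y1,x0:x1],lo,hi)
    n,l,s,_=cv2.connectedComponentsWithStats(m); k=1+s[1:,4].argmax(); return np.argwhere(l==k)[:,::-1].astype(np.float32)
# mat
for im,c,box in((top,ct,(365,175,460,300)),(side,cs,(305,310,455,405))):
    print("hsv mat",cv2.cvtColor(im,cv2.COLOR_BGR2HSV)[(box[1]+box[3])//2,(box[0]+box[2])//2], "desk",cv2.cvtColor(im,cv2.COLOR_BGR2HSV)[box[1]+5,box[0]+3])
    p=blob(im,(0,165,100),(16,255,255),box)
    r=cv2.minAreaRect(onplane(c,p,.003)[:,:2].astype(np.float32)*1000);print("mat",len(p),r)
H=[]
for im,c,box in((top,ct,(215,150,290,250)),(side,cs,(295,180,395,215))):
    p=blob(im,(0,120,50),(14,255,200),box); r=cv2.minAreaRect(p);print("handle px",len(p),r)
    H.append(r[0]); q=onplane(c,p,.19)[:,:2].astype(np.float32)*1000; print(cv2.minAreaRect(q))
print(tri(ct,H[0],cs,H[1]))
cv2.imwrite("pics/crop.png",np.hstack([cv2.resize(top[145:280,205:315],None,fx=3.6,fy=4,interpolation=cv2.INTER_CUBIC),cv2.resize(side[175:275,285:405],None,fx=3.3,fy=5.4,interpolation=cv2.INTER_CUBIC)]))
E
```

```text
hsv mat [ 13 160 174] desk [ 22 123 182]
mat 3 ((589.814453125, -148.70372009277344), (1.9631973505020142, 4.057066917419434), 43.828147888183594)
hsv mat [ 15 159 229] desk [ 19 131 243]Traceback (most recent call last):
  File "<stdin>", line 11, in <module>
  File "<stdin>", line 7, in blob
ValueError: attempt to get argmax of an empty sequence
```

```bash
cat > blob.py <<'E'
from h import *
def blob(im,lo,hi,box):
    x0,y0,x1,y1=box; m=np.zeros(im.shape[:2],np.uint8)
    m[y0:y1,x0:x1]=cv2.inRange(cv2.cvtColor(im,cv2.COLOR_BGR2HSV)[y0:y1,x0:x1],lo,hi)
    m=cv2.morphologyEx(m,cv2.MORPH_CLOSE,np.ones((3,3)))
    n,l,s,_=cv2.connectedComponentsWithStats(m); k=1+s[1:,4].argmax(); return np.argwhere(l==k)[:,::-1].astype(np.float32)
E
python3 - <<'E'
from blob import *
top,side=cv2.imread("pics/top0.png"),cv2.imread("pics/side0.png")
ct,cs=cam("top"),cam("side")
for im,c,box in((top,ct,(365,175,460,300)),(side,cs,(305,310,455,405))):
    p=blob(im,(8,141,100),(17,255,255),box)
    r=cv2.minAreaRect(onplane(c,p,.003)[:,:2].astype(np.float32)*1000);print("mat",len(p),r)
H=[]
for im,c,box in((top,ct,(215,150,290,250)),(side,cs,(295,180,395,215))):
    p=blob(im,(0,120,50),(14,255,230),box); r=cv2.minAreaRect(p);print("handle px",len(p),r)
    H.append(r[0]); q=onplane(c,p,.19)[:,:2].astype(np.float32)*1000; print(cv2.minAreaRect(q))
print(tri(ct,H[0],cs,H[1]))
cv2.imwrite("pics/crop.png",np.hstack([cv2.resize(top[145:280,205:315],None,fx=3.6,fy=4,interpolation=cv2.INTER_CUBIC),cv2.resize(side[175:275,285:405],None,fx=3.3,fy=5.4,interpolation=cv2.INTER_CUBIC)]))
E
```

```text
mat 6012 ((499.7822570800781, -190.9857635498047), (262.48223876953125, 300.0045471191406), 87.62235260009766)
mat 5642 ((502.6026916503906, -167.00067138671875), (273.2259826660156, 195.85057067871094), 8.702251434326172)
handle px 620 ((251.9930419921875, 198.28024291992188), (8.040449142456055, 87.1924057006836), 25.52969741821289)
((567.0455932617188, 225.1792449951172), (19.723777770996094, 212.87110900878906), 65.36387634277344)
handle px 512 ((343.9737854003906, 194.4803924560547), (78.42887115478516, 6.880681037902832), 3.1221303939819336)
((564.96875, 223.55404663085938), (32.34649658203125, 212.3121337890625), 64.52047729492188)
(array([0.56696701, 0.22616693, 0.1874977 ]), np.float64(0.000964514251002779))
```

View pics/crop.png

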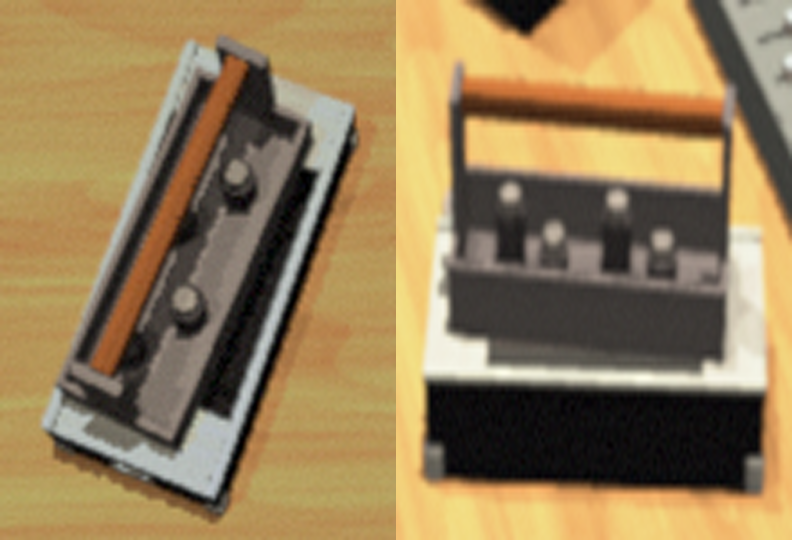

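The crop shows the case top's outer corners at about top-image px (217.5,252.5), (266,270), (303.5,171) and (258,155). The handle triangulates to z=0.1875, against 0.188 expected. The mat mask spilled onto the desk, so I'll redo it.

Run:
```python
from blob import *
top,side=cv2.imread("pics/top0.png"),cv2.imread("pics/side0.png")
ct,cs=cam("top"),cam("side")
for im,c,box in((top,ct,(365,175,460,300)),(side,cs,(305,310,455,405))):
    b=cv2.medianBlur(im,5); x0,y0,x1,y1=box
    h=cv2.cvtColor(b,cv2.COLOR_BGR2Lab)[y0:y1,x0:x1,1]; t,m0=cv2.threshold(h,0,255,cv2.THRESH_OTSU)
    m=cv2.morphologyEx(m0,cv2.MORPH_OPEN,np.ones((7,7))); n,l,s,_=cv2.connectedComponentsWithStats(m);k=1+s[1:,4].argmax()
    p=np.argwhere(l==k)[:,::-1]+[x0,y0]; r=cv2.minAreaRect(onplane(c,p,.003)[:,:2].astype(np.float32)*1000);print("mat",t,len(p),r)
P=onplane(ct,[(217.5,252.5),(266,270),(303.5,171),(258,155)],.07)
print(P.round(4),P.mean(0),np.linalg.norm(P-np.roll(P,-1,0),axis=1))
d=P[2]+P[3]-P[0]-P[1];print("case ang",np.degrees(np.arctan2(d[1],d[0])))
# handle angle from endpoints line fits
for im,c,box in((top,ct,(215,150,290,250)),(side,cs,(295,180,395,215))):
    q=onplane(c,blob(im,(0,120,50),(14,255,230),box),.19)[:,:2].astype(np.float32)
    v=cv2.fitLine(q,cv2.DIST_HUBER,0,.01,.01).ravel();print("handle",np.degrees(np.arctan2(v[1],v[0])),v[2:])
for n,uv,z in(("socket",(345,262),.048),("bulb",(344,220),.064),("knob",(341,182),.023)):print(n,onplane(ct,uv,z))
print(get_joint_pos())
```

```text
mat 137.0 5549 ((511.2265625, -213.86094665527344), (273.8074951171875, 224.13546752929688), 9.598676681518555)
mat 136.0 5964 ((503.80303955078125, -190.20306396484375), (281.5287170410156, 179.7008819580078), 8.475833892822266)
[[0.4588 0.3293 0.07  ]
 [0.4104 0.2045 0.07  ]
 [0.6751 0.1038 0.07  ]
 [0.7228 0.2251 0.07  ]] [0.56675612 0.21566881 0.07      ] [0.13383026 0.28314159 0.13030174 0.28376653]
case ang -21.183696258708764
handle -25.315042 [0.5659678  0.22601812]
handle -25.586828 [0.5667796  0.22359367]
socket [[4.30325509e-01 5.23574245e-06 4.80000000e-02]]
bulb [[ 5.39558470e-01 -1.23854952e-04  6.40000000e-02]]
knob [[0.65802947 0.00193117 0.023     ]]
[ 1.32397792e+00  4.23783207e-01  1.63066307e+00 -2.44208888e-05
  1.08861322e+00 -1.90139126e-02]
```

Run:
```python
from h import *
ct,cs=cam("top"),cam("side")
for c,uv in((ct,[(376,192),(427,185),(447,279),(396,288)]),(cs,[(319,355),(404,321),(443,357),(348,398)])):
    P=onplane(c,uv,.003);print(P.mean(0).round(4),np.linalg.norm(P-np.roll(P,-1,0),axis=1).round(3))
    e=[P[i]-P[(i+1)%4] for i in range(4)];print([np.degrees(np.arctan2(v[1],v[0])).round(1) for v in e])
a=np.radians(-25.4);y=[-np.sin(a),np.cos(a),0]
q=quat(frame([0,0,-1],y))
move_pose([.5665,.2255,.27],q)
print(get_time(),get_tcp_pos(),get_joint_pos())
movel([.5665,.2255,.169],v=.12)
command_gripper(0.0)
print(get_time(),get_grip_width()*88,get_finger_force(),get_ft_force(),get_tcp_pos())
cv2.imwrite("pics/top1.png",read_camera("top")[:,:,::-1])
```

```text
[ 0.5085 -0.1872  0.003 ] [0.145 0.268 0.14  0.273]
[np.float64(96.9), np.float64(7.8), np.float64(-81.3), np.float64(-171.3)]
[ 0.5075 -0.1826  0.003 ] [0.238 0.143 0.254 0.141]
[np.float64(-171.8), np.float64(105.5), np.float64(8.0), np.float64(-81.2)]
2.1667 [0.56609483 0.22635949 0.26989689] [ 3.60756982e-01  3.51685157e-01  1.62219400e+00  2.35508964e-04
  1.16790420e+00 -7.67970689e-01]
4.2583 15.85926718861609 29.999614655971527 [-0.03523278  1.08683011 -0.61206483] [0.56656868 0.22563973 0.16895622]
```

Run:
```python
from h import *
movel([.5665,.2255,.245],v=.12)
print(get_time(),get_ft_force(),get_ft_torque(),get_grip_width()*88)
a=np.radians(8.3);y=[-np.sin(a),np.cos(a),0]
q=quat(frame([0,0,-1],y))
mid=[.60,.02,.26]; 
movel([.5085,-.1872,.245],q,v=.15)
print(get_time(),get_ft_force())
movel([.5085,-.1872,.125],v=.12)
hit=movel([.5085,-.1872,.095],v=.03,until_force=3)
print(hit,get_time(),get_tcp_pos(),get_ft_force(),get_grip_width()*88)
cv2.imwrite("pics/side2.png",read_camera("side")[:,:,::-1])
cv2.imwrite("pics/top2.png",read_camera("top")[:,:,::-1])
```

```text
5.0917 [ 0.1096778   0.15965397 -5.50110057] [-0.01032862  0.04051438 -0.05108558] 15.898554365002195
8.0167 [-1.29870438 -0.05525344 -6.08197493]
True 9.9083 [ 0.50834237 -0.1870493   0.10163471] [ 0.05905327 -0.25250657  2.61025328] 15.4167171091575
```

View pics/side2.png

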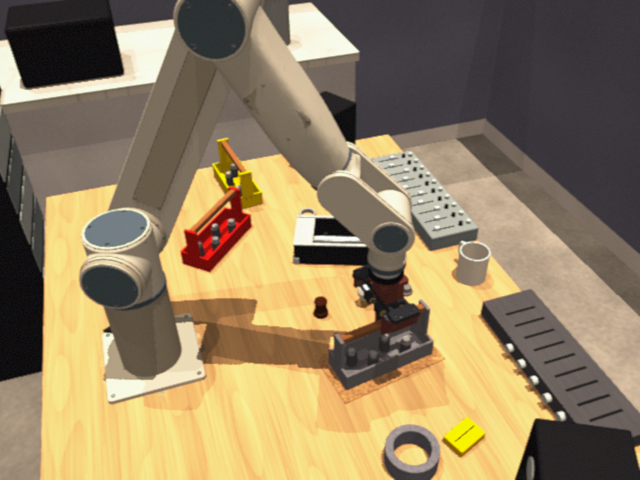

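View pics/top2.png

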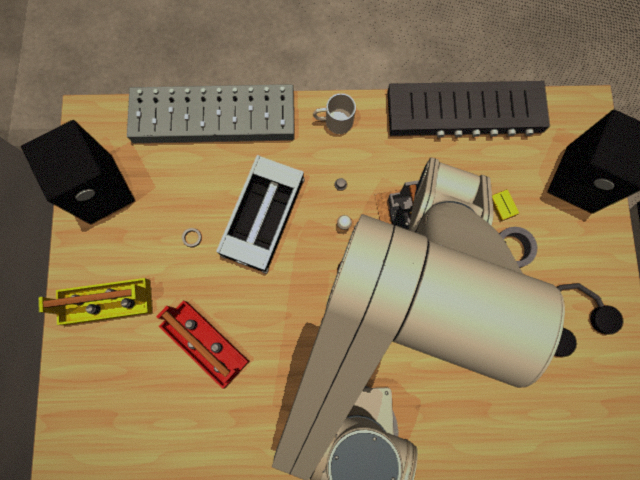

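The caddy touched down at the expected height and stands upright on the mat. In the top view the bar's white strip is now visible in the case, from about (277,183) to (250,245). Next I'll release the caddy and look into the case.

Run:
```python
from h import *
command_gripper(1.0)
print(get_time(),get_ft_force())
movel([.5085,-.1872,.25],v=.2)
a=np.radians(-21.2);y=[-np.sin(a),np.cos(a),0]
move_pose([.5667,.2157,.25],quat(frame([0,0,-1],y)))
wait(.2)
T=toolT(); im=read_camera("wrist"); np.save("T3.npy",T); cv2.imwrite("pics/wrist3.png",im[:,:,::-1])
cv2.imwrite("pics/top3.png",read_camera("top")[:,:,::-1]);cv2.imwrite("pics/side3.png",read_camera("side")[:,:,::-1])
print(get_time(),T.round(4).tolist())
t=cv2.imread("pics/top3.png")[170:300,330:470];s=cv2.imread("pics/side3.png")[290:410,300:460]
cv2.imwrite("pics/c3.png",np.hstack([cv2.resize(t,None,fx=2.8,fy=4),cv2.resize(s,(400,520))]))
```

```text
11.1917 [0.16971436 0.12899762 1.27729509]
13.9417 [[-0.9319, 0.3628, 0.0, 0.5669], [0.3628, 0.9319, -0.0001, 0.2148], [-0.0, -0.0001, -1.0, 0.25], [0.0, 0.0, 0.0, 1.0]]
```

View pics/wrist3.png

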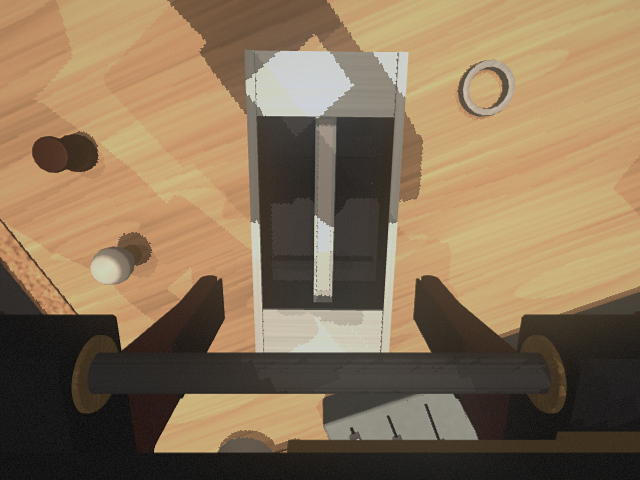

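View pics/c3.png

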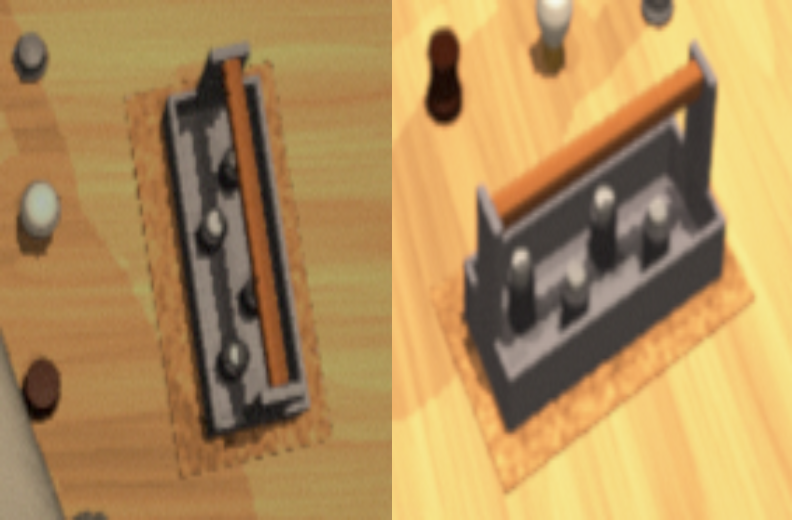

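The caddy stands upright and centred on the mat, with the handle shifted only by parallax. In the wrist view the opening spans rows 117 to 308 and columns 258–395 (top) and 263–388 (bottom). The bar runs from (326,118) under the near lip to its far end at about (323,302).

Run:
```python
from h import *
T=np.load("T3.npy");c=cam("wrist",T);im=cv2.imread("pics/wrist3.png");g=cv2.cvtColor(im,cv2.COLOR_BGR2GRAY)
for r in range(125,310,12):
    d=np.diff(cv2.GaussianBlur(g,(3,3),0)[r,290:360].astype(int)); print(r,290+d[:35].argmax(),290+20+d[20:].argmin(),end='; ')
print(g[285:315,323].tolist(),g[285:315,316].tolist())
O=np.array([.5668,.2157]);a=np.radians(-21.2);ex=np.array([np.cos(a),np.sin(a)]);ey=np.array([-np.sin(a),np.cos(a)])
loc=lambda P:np.c_[(P[:,:2]-O)@ex,(P[:,:2]-O)@ey].round(4)
print("opening",loc(onplane(c,[(258,117),(395,117),(388,308),(263,308)],.07)).tolist())
print("outer far",loc(onplane(c,[(246,52),(408,52)],.07)).tolist())
print("bar",loc(onplane(c,[(326.5,120),(323,302)],.042)).tolist())
```

```text
125 314 335; 137 314 335; 149 314 335; 161 314 335; 173 314 334; 185 314 334; 197 314 334; 209 314 333; 221 313 333; 233 313 333; 245 313 332; 257 313 332; 269 313 332; 281 313 331; 293 313 331; 305 295 311; [199, 199, 199, 199, 200, 191, 179, 182, 183, 186, 193, 101, 87, 88, 91, 90, 92, 67, 59, 54, 56, 57, 54, 69, 70, 182, 184, 181, 178, 176] [130, 124, 200, 209, 137, 123, 179, 206, 186, 184, 180, 102, 111, 116, 91, 92, 99, 60, 51, 51, 56, 56, 53, 70, 71, 182, 185, 181, 176, 179]
opening [[-0.0883, -0.0522], [-0.0882, 0.0648], [0.0888, 0.0669], [0.0888, -0.0548]]
outer far [[-0.139, -0.0599], [-0.1389, 0.0729]]
bar [[-0.0872, 0.0068], [0.0949, 0.0039]]
```

```bash
cat > bar.py <<'E'
from h import *
O=np.array([.5668,.2157]);A=np.radians(-21.2)
ex=np.array([np.cos(A),np.sin(A),0]);ey=np.array([-np.sin(A),np.cos(A),0]);ez=np.array([0,0,1.])
def bp(cx,cz,th,cy=.005,yaw=0):
    t=np.radians(th);u=-np.sin(t)*ex+np.cos(t)*ez
    C=np.r_[O,0]+cx*ex+cy*ey+cz*ez
    y=ey if yaw==0 else R.from_rotvec([0,0,np.radians(yaw)]).apply(ey)
    return list(C-.015*u),quat(frame(-u,y))
def go(*a,v=.06,f=12,**k):
    p,q=bp(*a,**k); hit=movel(p,q,v=v,until_force=f)
    print(a,"HIT" if hit else "",round(get_time(),2),np.round(get_tcp_pos()-np.array(p),4),np.round(get_ft_force(),1),round(get_grip_width()*88,1),flush=True)
    if hit: raise SystemExit("stopped")
E
python3 - <<'E'
from bar import *
for a in((-.010,.032,0),(-.024,.040,0),(-.024,.053,10),(-.024,.073,25),(-.024,.088,35),(.025,.122,35),(.025,.29,35)):
    j=inverse_kinematics(*bp(*a)); print(a,None if j is None else np.round(j,2))
command_gripper(.45)
p,q=bp(-.010,.09,0,cy=.0045,yaw=-.6); movel(p,q,v=.12)
go(-.010,.032,0,cy=.0045,yaw=-.6,f=8)
command_gripper(0.)
print(get_grip_width()*88,get_finger_force(),get_ft_force())
go(-.010,.042,0,cy=.0045,yaw=-.6,v=.04)
go(-.024,.042,0,v=.03,f=8)
T=toolT();cv2.imwrite("pics/wrist4.png",read_camera("wrist")[:,:,::-1])
E
```

```text
(-0.01, 0.032, 0) [ 0.36  0.68  1.77 -0.    0.69 -0.84]
(-0.024, 0.04, 0) [ 0.38  0.66  1.8  -0.    0.69 -0.82]
(-0.024, 0.053, 10) [ 0.44  0.61  1.88 -0.24  0.55 -0.56]
(-0.024, 0.073, 25) [ 0.54  0.57  1.98 -0.86  0.46  0.1 ]
(-0.024, 0.088, 35) [ 0.62  0.57  2.04 -1.28  0.52  0.55]
(0.025, 0.122, 35) [ 0.54  0.53  1.97 -1.14  0.52  0.32]
(0.025, 0.29, 35) [ 0.54  0.26  1.88 -0.73  0.74 -0.18]
(-0.01, 0.032, 0)  17.55 [0.0003 0.0001 0.0003] [ 0.3 -0.3 -0.9] 39.5
19.629255595935703 29.99112993478775 [ 0.95593454 -0.47131174  2.38288646]
(-0.01, 0.042, 0)  18.39 [0.0001 0.0001 0.0003] [-1.1 -0.5 -2. ] 19.9
(-0.024, 0.042, 0)  19.01 [-0.      0.0002  0.    ] [-0.3 -0.1 -2. ] 20.0
```

View pics/wrist4.png

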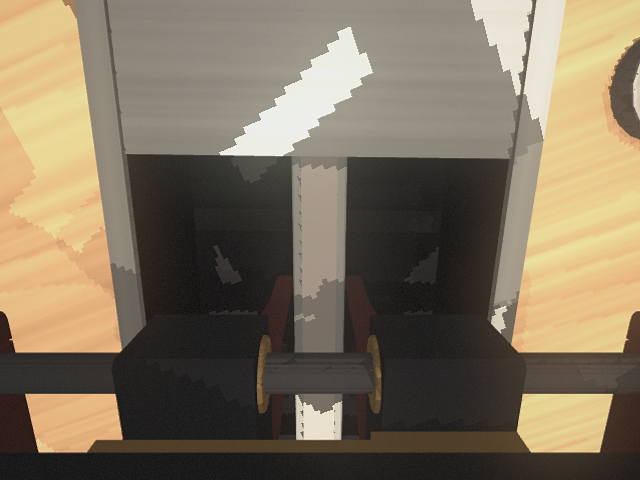

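The bar is held at 20 mm width and has been shifted under the near lip at (320,158) without contact. Joint 4 would come near its limit at a 35° tilt, so I'll tilt to 26°, which still clears the lips.

Run:
```python
from bar import *
go(-.024,.051,8,v=.015)
go(-.024,.062,17,v=.015)
go(-.024,.074,26,v=.015)
go(.032,.101,26,v=.05)
go(.032,.28,26,v=.12)
wait(.5)
print(get_joint_pos(),get_qvel(),get_finger_force())
cv2.imwrite("pics/side5.png",read_camera("side")[:,:,::-1])
```

```text
(-0.024, 0.051, 8)  19.83 [0.0002 0.0001 0.0001] [ 0.3 -0.8 -1.6] 19.7
(-0.024, 0.062, 17)  20.77 [0.0002 0.     0.    ] [ 0.6  0.1 -2. ] 19.9
(-0.024, 0.074, 26)  21.78 [0.0002 0.     0.    ] [-0.3 -0.3 -2.3] 19.5
(0.032, 0.101, 26)  23.18 [-0.0003  0.     -0.0002] [ 0.5 -0.4 -2.3] 20.0
(0.032, 0.28, 26)  24.82 [-0.0004 -0.0002 -0.001 ] [ 0.3  0.1 -0.5] 19.7
[ 0.46892401  0.28668107  1.80289071 -0.47425301  0.79537605 -0.44017018] [ 2.52942945e-04 -1.65175723e-03  1.39963353e-03  1.69209125e-03
  6.02655203e-04 -9.17892501e-05] 29.990945756435394
```

View pics/side5.png

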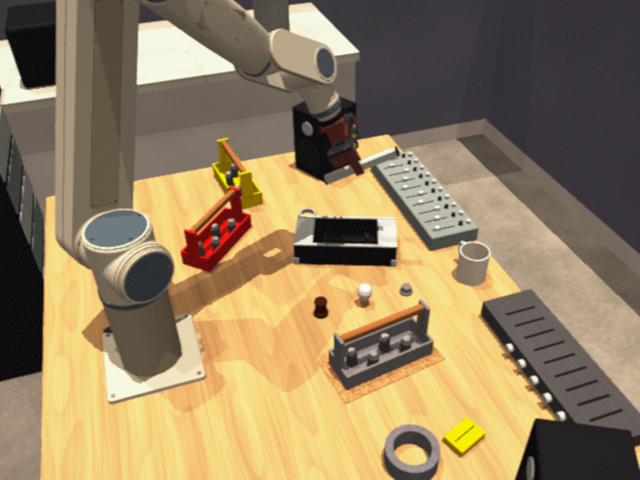

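The bar is free of the case and held tilted, at about (365,163) in the side view. Its lowest point is at about z=0.225, well above the 0.15 needed. The caddy stands on the mat and the other things haven't moved.

```bash
python3 -c "
from station import *
wait(.3);print(get_grip_width()*88,get_time());print(job_done())"
```

```text
19.93027705325263 25.6667
the job is handed in; nothing more can be done
None
```

I handed the job in at 25.7 s: the caddy stands upright in the middle of the mat, the arm is holding the lamp bar still about 155 mm above the case top, and the last camera view shows nothing else disturbed.

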